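# Move the stripped pump parts to the rebuild rack in order

### The arm

A 6-joint arm with a two-finger parallel gripper is mounted at the origin on the work surface. World frame = base frame: x ahead of the robot, y to its left, z up, the work surface at z = 0. Lengths are in m, angles in rad, forces in N, time in s.
With the tool pointing down it reaches from about 0.25 to 0.725 m from the base axis. Payload 9.7 kg.
Tool frame: the origin (TCP) lies midway between the tips of the shut fingers; the grasp point (between the pads) lies 19 mm behind it; x points along the fingers, z is the direction in which the jaws open and shut, and the axes are right-handed (so a half turn about x gives the same grasp; the last joint's range is limited). The gripper opens to 85 mm and grips with 20 to 120 N. Pads are 22 mm wide; open, the fingers measure 114 mm over their backs; the gripper's body (76 mm by 85 mm) begins 54 mm behind the grasp point. The pads swing forward as they close: fully open they stand 13 mm farther back than shut.
Start: joints at [0, 0.087, 0.176, 1.66, 0, 1.571], TCP at [0.55, -0, 0.231] pointing down, gripper open.
Joint ranges: [-3.13, 3.13], [-0.85, 1.81], [-1.15, 1.24], [-2.2, 2.28], [-1.44, 1.52], [-3.14, 3.14]. Speed limits (rad/s): [2.22, 2.22, 2.57, 3.14, 3.14, 3.14].

### API

Orientations are given as a 3x3 rotation matrix whose columns are the frame's x, y, z axes.
In Python, from workcell import manip gives the robot as it stands.
- The arm moves only by the tool servo_tool, never from a script. Its argument "plan" is a list of rows, each a list of 5 numbers: the shift along the tool's x, y, z in mm, then the turn about the tool's x in rad, then the gripper command: -1 is shut, 1 is fully open, values between are in proportion. In form: [[tx, ty, tz, roll, grip], ...]. A call has 1 to 20 rows; each row shifts and turns the pose as measured when the row begins, along the tool's axes as they then stand; what a row does not reach is not made up. A row lasts 1/10 s, in which the tool goes at most 50 mm and 8.59 degrees, less where a joint would pass 70% of its speed; a pose out of reach is approached as far as the arm can. A call with a gripper value outside its range is refused whole. The fingers move at their own pace and stop on an object; "grip_force" is the grip in N (left out, the last holds). Time passes only in rows, so rows that do not move let the fingers close. It gives the time, the measured TCP pose, the force and the opening at its end, in the units of the state.
- manip.sense(): the state, without advancing time (a new reading comes with each control period).
- manip.camera(name): name is "scene" or "side" or "wrist"; returns (picture, depth): 384x512x3 uint8, blue, green, red; 384x512 float32, m along the optical axis (not along the pixel's ray), 0 where there is no reading.
- manip.get_calibration(name): a dict with "K" (3x3 intrinsics, pixels), "k1" (the pictures are not rectified: a ray, as slopes to the right and down, at radius r is drawn at 1 + k1 r^2 times it, then the intrinsics apply), "origin" and "rotation" of the camera in the world. Camera axes: x right, y down, z forward; pixel columns grow to the right and rows downward; lengths in m; the calibration is good to about 2 mm. A picture is of the moment at which its call begins: read the wrist's pose just before it. get_calibration takes no time and is no camera call; for the wrist camera it gives the pose at the moment of the call.
- manip.close_job(): hands the job in, once; it reports no verdict.
The state is a dict: "time": time; "qpos": joint angles; "qvel": joint speeds; "effort": joint torques, N m; "position": TCP position; "eef_rot": TCP orientation; "wrist_force": force on the tool from outside, world axes, zero at the start; "torque": the same for the moment, N m; "finger_gap": finger opening in m.
Only numpy, scipy, OpenCV 4.12 (cv2) and the standard library are available. Lean on these libraries where they do the work, as an engineer would, in place of code of your own. Each camera call takes 0.05 s, during which the arm holds its last target. There are 200 camera calls.

### The job

The four water pump parts in the steel strip-down tray lie in the order they came off the pump. Move them into the empty timber rack, one to a bay and in the same left-to-right order (as seen from the robot), so that the rebuild order is kept. Set each part down standing on the floor of its bay the same way up as it stands now, and do not shift or upset the spark plug, the socket or the oil bottle that stand nearby.

Things in the scene. Friction and masses are not known exactly. Their poses are not given: they have to be found in the camera images.
- pulley: Bare aluminium V-belt pulley lying flat, hub up: rim 48 mm diameter and 16 mm tall, then a plain round hub 28 mm diameter from 16 to 38 mm above the origin, with a dark bore. Origin: centre of its underside; z up along the hub.
- elbow: Grey PVC pipe elbow standing on one open end. Origin: centre of that end (underside), z up the standing leg. The other leg points along its own +x, axis 36 mm up, open end 36 mm from the z axis. End collars 36 mm diameter, 18 mm long; between them the body is 31 mm thick along its own y, bend top 51 mm up, level collar's top 54 mm up. Centre of mass near x = +8 mm.
- hose_tail: Brass hose tail standing on its thread: thread 26 mm diameter, 0 to 16 mm up; hexagon 32 mm across flats (37 mm across corners), 16 to 26 mm up; ribbed hose spigot about 20 mm diameter, 26 to 60 mm up. Origin: centre of its underside; z up.
- capacitor: White plastic motor capacitor standing on its flat end: plain cylinder 40 mm diameter, 58 mm tall, with two small steel blade terminals on top reaching 67 mm. Origin: centre of its underside; z up.
- tray: Low galvanised steel strip-down tray (fixed), 100 mm deep (x), 320 mm wide (y), rim 12 mm high, a wire handle at each end; carries four black dishes in a row at y = +114, +38, -38, -114 mm. Origin: centre of its underside, on the bench; +y is its left end seen from the robot, +x points away from the robot (turned up to 0.25 rad). Stands on the left or right half of the bench.
- rack: Empty brown timber rack (fixed), 96 mm deep (x), 312 mm wide (y). Four open bays in a row, centres at x = 0, y = +114, +38, -38, -114 mm; each 68 mm wide (y), 80 mm deep (x), floor 6 mm and wall tops 20 mm above the origin. Origin: centre of its underside, on the bench; axes as the tray's (+y left, +x away, turned up to 0.25 rad). Stands on the other half of the bench.
- dish_pulley: Shallow black plastic dish (fixed in the tray) in which the pulley stands at the start: 86 mm deep (x), 73 mm wide (y), 17 mm high, walls 2.5 mm, inner floor 3 mm above its origin and 6 mm above the bench. Origin: centre of its underside; axes as the tray's. The dishes look alike; their order in the row differs at each start.
- dish_elbow: Shallow black plastic dish (fixed in the tray) in which the elbow stands at the start: 86 mm deep (x), 73 mm wide (y), 17 mm high, walls 2.5 mm, inner floor 3 mm above its origin and 6 mm above the bench. Origin: centre of its underside; axes as the tray's. The dishes look alike; their order in the row differs at each start.
- dish_hose_tail: Shallow black plastic dish (fixed in the tray) in which the hose tail stands at the start: 86 mm deep (x), 73 mm wide (y), 17 mm high, walls 2.5 mm, inner floor 3 mm above its origin and 6 mm above the bench. Origin: centre of its underside; axes as the tray's. The dishes look alike; their order in the row differs at each start.
- dish_capacitor: Shallow black plastic dish (fixed in the tray) in which the capacitor stands at the start: 86 mm deep (x), 73 mm wide (y), 17 mm high, walls 2.5 mm, inner floor 3 mm above its origin and 6 mm above the bench. Origin: centre of its underside; axes as the tray's. The dishes look alike; their order in the row differs at each start.
- spark_plug: Bystander: spark plug with a blue ceramic body lying on the bench between tray and rack, 68 mm long, 21 mm hexagon. Origin: under its hexagon, on the bench; its own +x points to the terminal end.
- socket: Bystander: stainless steel wrench socket standing on the bench between tray and rack, 27 mm diameter, 38 mm tall. Origin: centre of its underside.
- oil_can: Bystander: green oil bottle with a black cap standing on the bench beyond the tray, 54 mm diameter, 120 mm tall. Origin: centre of its underside.
There are look-alikes about, which are no part of the job. What is shaped like the pulley but purple is not meant. Leave any purple look-alike of the elbow alone.

How it is judged:
By the outcome, as a careful person would: the job done as asked, in the order asked, and still so for the second after the job is handed in, with the robot touching nothing.
It also fails if it takes over 101 s, if anything falls off the work surface, if the arm or the gripper's body presses on something with over 40 N, if the wrist force passes 120 N, or if a joint passes its speed limit or range.

## Working session

There is one attempt and no reset: what is moved stays moved. The work goes in short steps, Python scripts to look and compute and a tool call to move; the robot and the scene stay as the last step left them, time stands still between calls to the robot, and variables do not carry over. Pictures are saved under pics/ and viewed, about 12 in all and at most 16, crops included, and the job is handed in when it is done.

Besides the shell and the picture viewer there is one more tool, called after "Emit:" as a command line: name --pt "numbers of a row" for each row, then --argument value for the rest. servo_tool: Moves the arm, as the interface text tells. Its arguments: {"type":"object","properties":{"plan":{"type":"array","items":{"type":"array","items":{"type":"number"}}},"grip_force":{"type":"number"}},"required":["plan"]}

```bash
mkdir -p pics
cat > h.py <<'E'
import numpy as np, cv2
from workcell import manip
def grab(name,fn=None):
    c=manip.get_calibration(name); im,d=manip.camera(name)
    if fn: cv2.imwrite('pics/'+fn,im)
    return im,d,c
def rays(c,uv):
    K=np.array(c['K'],float); uv=np.asarray(uv,float).reshape(-1,1,2)
    # undistort radial k1
    p=cv2.undistortPoints(uv,K,np.array([c['k1'],0,0,0.])).reshape(-1,2)
    return np.c_[p,np.ones(len(p))]@np.array(c['rotation']).T
def plane(c,uv,z):
    r=rays(c,uv); o=np.array(c['origin']); return o+r*((z-o[2])/r[:,2])[:,None]
def pts(c,d,uv):
    uv=np.asarray(uv,int).reshape(-1,2); r=rays(c,uv); return np.array(c['origin'])+r*d[uv[:,1],uv[:,0]][:,None]
E
python3 - <<'E'
from h import *
for n in ['scene','side','wrist']:
    im,d,c=grab(n,n+'0.png'); np.savez('/tmp/'+n,im=im,d=d)
    print(n,np.round(c['origin'],3),np.round(c['rotation'],2).tolist(),c['K'][0][0],c['k1'])
print(manip.sense())
E
```

```text
scene [ 1.175 -0.371  0.56 ] [[0.49, 0.5, -0.71], [0.87, -0.3, 0.39], [-0.02, -0.81, -0.58]] 378.1985420128263 -0.10717202458546897
side [ 0.265 -0.666  0.47 ] [[0.93, -0.17, 0.31], [-0.36, -0.47, 0.81], [0.01, -0.86, -0.5]] 400.31142542013373 -0.11028641470018205
wrist [0.55  0.078 0.373] [[1.0, -0.0, -0.0], [-0.0, -0.95, -0.3], [-0.0, 0.3, -0.95]] 285.16785268008636 0.0013086616534475246
{'time': 0.15, 'qpos': array([2.45297926e-05, 8.73262859e-02, 1.75315020e-01, 1.65982603e+00,
       1.37982068e-05, 1.57082095e+00]), 'qvel': array([-0.00105727, -0.00157499,  0.0018154 , -0.00123976,  0.00019973,
        0.00072652]), 'effort': array([-3.04631758e-03, -5.20762289e+01,  4.65044117e+01,  1.38444663e-02,
       -2.16874664e-04, -1.82086734e-05]), 'position': array([5.49812994e-01, 1.74192876e-05, 2.30749457e-01]), 'eef_rot': array([[-1.04097137e-03,  1.08757130e-07,  9.99999458e-01],
       [ 1.37726719e-05,  1.00000000e+00, -9.44202240e-08],
       [-9.99999458e-01,  1.37725662e-05, -1.04097137e-03]]), 'wrist_force': array([-0.14351947,  0.79977585, -0.21760086]), 'torque': array([ 0.00108906, -0.00234329,  0.02371772]), 'finger_gap': 0.08550888679418013}
```

View pics/scene0.png

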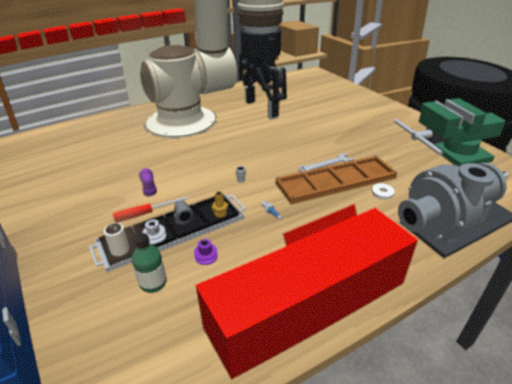

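View pics/side0.png

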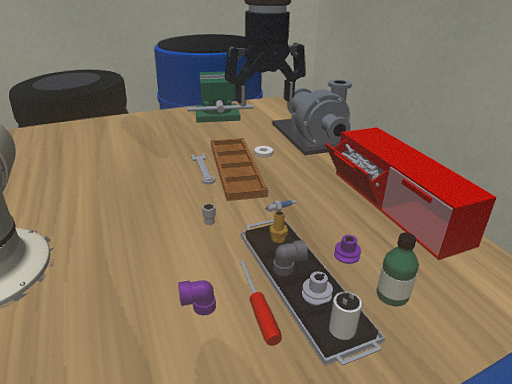

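The scene shows the tray on the right half (-y). From the left it holds hose tail (220,205), elbow (183,212), pulley (153,232) and capacitor (117,238). The empty rack is on the left half, around (335,178). The purple look-alikes lie outside the tray. The side view agrees with all of this.

```bash
cat > top.py <<'E'
from h import *
H=np.zeros((600,900)); C=np.zeros((600,900,3),np.uint8); P=[]
for n in ['scene','side']:
    z=np.load('/tmp/'+n+'.npz'); c=manip.get_calibration(n); im,d=z['im'],z['d']
    vv,uu=np.nonzero(d>0); p=pts(c,d,np.c_[uu,vv]); col=im[vv,uu]
    ok=(p[:,0]>.2)&(p[:,0]<.8)&(abs(p[:,1])<.45)&(p[:,2]<.15)
    p,col=p[ok],col[ok]; P.append((p,col))
    print(n,'table z',np.median(p[abs(p[:,2])<.01,2]))
    for q,k in zip(p,col):
        i,j=int((.8-q[0])*1000),int((.45-q[1])*1000)
        a=H[max(i-1,0):i+2,max(j-1,0):j+2]; m=q[2]>=a-.002
        a[m]=np.maximum(a[m],q[2]); C[max(i-1,0):i+2,max(j-1,0):j+2][m]=k
for p,col in P:
    # rack: brown, z 0.012..0.026
    hsv=cv2.cvtColor(col[None],cv2.COLOR_BGR2HSV)[0]
    m=(p[:,2]>.012)&(p[:,2]<.028)&(p[:,1]>-.05)&(hsv[:,0]<20)&(hsv[:,1]>110)&(p[:,0]<.7)
    print('rack',m.sum(),cv2.minAreaRect((p[m,:2]*1000).astype(np.float32)))
    m=(p[:,2]>.011)&(p[:,2]<.028)&(hsv[:,2]<60)&(p[:,1]<0)&(p[:,1]>-.42)&(p[:,0]<.7)
    print('dishes',m.sum(),cv2.minAreaRect((p[m,:2]*1000).astype(np.float32)))
cv2.imwrite('pics/top.png',cv2.resize(C,(800,533)))
np.savez('/tmp/P',p=np.vstack([a for a,_ in P]),c=np.vstack([b for _,b in P]),s=np.r_[np.zeros(len(P[0][0])),np.ones(len(P[1][0]))])
E
python3 top.py
```

```text
scene table z 0.0004287422452039502
side table z -3.330606266449543e-05
rack 1332 ((565.8594360351562, 219.96405029296875), (315.8482666015625, 101.76235961914062), 80.18960571289062)
dishes 751 ((531.14453125, -222.90939331054688), (88.48397827148438, 297.6859130859375), 1.2691329717636108)
rack 1028 ((565.5781860351562, 218.17715454101562), (316.3996276855469, 96.67914581298828), 80.5094223022461)
dishes 1798 ((528.1402587890625, -224.41659545898438), (87.72160339355469, 301.8892822265625), 1.3155003786087036)
```

View pics/top.png

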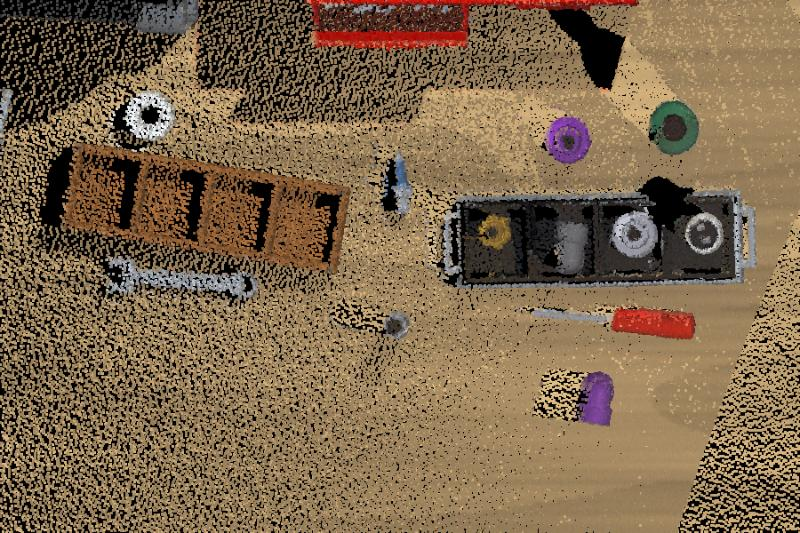

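```bash
python3 - <<'E'
from h import *
f=np.load('/tmp/P.npz'); p,c,s=f['p'],f['c'],f['s']
T=np.array([.5295,-.2237]); a=.0225
R=lambda a:np.array([[np.cos(a),-np.sin(a)],[np.sin(a),np.cos(a)]])
q=(p[:,:2]-T)@R(a)
def circ(P):
    A=np.c_[2*P,np.ones(len(P))]; x=np.linalg.lstsq(A,(P**2).sum(1),rcond=None)[0]; return x[:2],np.sqrt(x[2]+x[:2]@x[:2])
print('centre dish top world',[np.round(T+R(a)@[0,y],4).tolist() for y in (.114,.038,-.038,-.114)])
for n,y,z0,z1 in [('hose hex',.114,.024,.031),('hose spigot',.114,.036,.063),('pulley hub',-.038,.026,.042),('pulley rim',-.038,.009,.020),('cap',-.114,.025,.060)]:
    m=(abs(q[:,1]-y)<.033)&(abs(q[:,0])<.038)&(p[:,2]>z0)&(p[:,2]<z1)
    if 'rim' in n: m&=c.min(1)>90
    for k in (0,1,2):
        mm=m&((s==k)|(k==2)); o,r=circ(p[mm,:2]); print(n,k,mm.sum(),np.round(o,4),round(r,4))
m=(abs(q[:,1]-.038)<.036)&(abs(q[:,0])<.041)&(p[:,2]>.026)
for z0,z1 in [(.026,.034),(.034,.042),(.042,.05),(.05,.062)]:
    mm=m&(p[:,2]>z0)&(p[:,2]<z1); w=p[mm,:2]
    print('elbow',z0,mm.sum(),np.round(w.min(0),4),np.round(w.max(0),4), cv2.minAreaRect((w*1000).astype(np.float32)))
E
python3 -c "
import cv2
a=cv2.imread('pics/top.png')
b=cv2.imread('pics/side0.png')
cv2.imwrite('pics/crop1.png',cv2.resize(b[190:370,230:400],None,fx=3.2,fy=3.2,interpolation=cv2.INTER_CUBIC))"
```

```text
centre dish top world [[0.5269, -0.1097], [0.5286, -0.1857], [0.5304, -0.2617], [0.5321, -0.3377]]
hose hex 0 42 [ 0.5397 -0.1066] 0.0157
hose hex 1 67 [ 0.5368 -0.1086] 0.0131
hose hex 2 109 [ 0.539  -0.1065] 0.0154
hose spigot 0 88 [ 0.5401 -0.1071] 0.0087
hose spigot 1 133 [ 0.5387 -0.1063] 0.0088
hose spigot 2 221 [ 0.5393 -0.1064] 0.0091
pulley hub 0 79 [ 0.5376 -0.2648] 0.0126
pulley hub 1 137 [ 0.5353 -0.2642] 0.0134
pulley hub 2 216 [ 0.5359 -0.2641] 0.0138
pulley rim 0 67 [ 0.5405 -0.2628] 0.0176
pulley rim 1 123 [ 0.5342 -0.2661] 0.0196
pulley rim 2 190 [ 0.5356 -0.2641] 0.0214
cap 0 263 [ 0.5383 -0.3426] 0.0187
cap 1 488 [ 0.536  -0.3413] 0.0198
cap 2 751 [ 0.5365 -0.3417] 0.02
elbow 0.026 95 [ 0.4943 -0.2059] [ 0.5503 -0.1794] ((522.5964965820312, -192.98263549804688), (56.13179016113281, 24.78129768371582), 2.7472102642059326)
elbow 0.034 149 [ 0.4941 -0.2093] [ 0.5499 -0.1764] ((524.02099609375, -196.9046630859375), (56.6634407043457, 31.064571380615234), 10.745285987854004)
elbow 0.042 223 [ 0.4943 -0.211 ] [ 0.5513 -0.1743] ((522.5950927734375, -191.99996948242188), (36.415287017822266, 56.691566467285156), 87.84297943115234)
elbow 0.05 468 [ 0.4975 -0.2089] [ 0.55   -0.1759] ((523.3441772460938, -190.1253204345703), (31.632535934448242, 51.612918853759766), 81.31104278564453)
```

View pics/crop1.png

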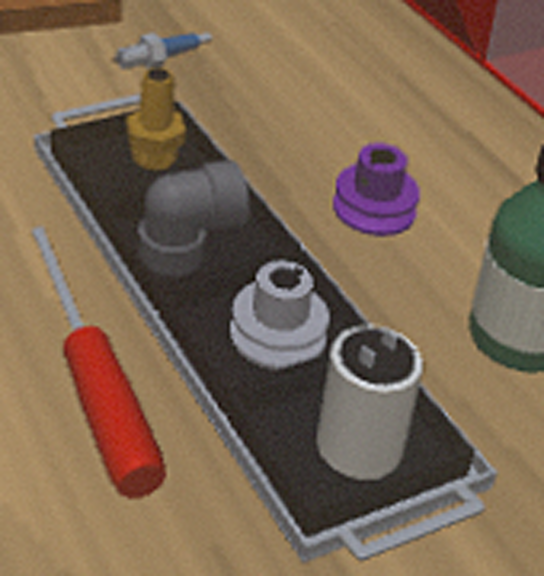

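The crop shows the elbow's level leg pointing along about +x, away from the robot. The heights and radii of all four parts fit the given sizes, so I start with the hose tail.

Emit:
servo_tool --pt "0 -36 -4 0 0.4" --pt "0 -36 -4 0 0.4" --pt "0 -35 -3 0 0.4" --pt "40 0 0 0 0.4" --pt "40 0 0 0 0.4" --pt "40 0 0 0 0.4" --pt "0 0 0 0 0.4" --pt "0 0 0 0 0.4" --grip_force 40

```text
time: 0.95
position: [0.538, -0.1112, 0.107]
eef_rot: [[-0.001, -0.001, 1.0], [-0.0, 1.0, 0.001], [-1.0, -0.0, -0.001]]
wrist_force: [-0.9, 0.3, 1.0]
finger_gap: 0.0595
```

Emit:
servo_tool --pt "25 5 1 0 0.4" --pt "25 0 0 0 0.4" --pt "20 0 0 0 0.4" --pt "0 0 0 0 0.4" --pt "0 0 0 0 0.4"

```text
time: 1.45
position: [0.5454, -0.1065, 0.0478]
eef_rot: [[0.012, -0.002, 1.0], [-0.003, 1.0, 0.002], [-1.0, -0.003, 0.012]]
wrist_force: [0.8, -0.1, 0.3]
finger_gap: 0.0596
```

Emit:
servo_tool --pt "0 0 0 0 -1" --pt "0 0 0 0 -1" --pt "0 0 0 0 -1" --pt "0 0 0 0 -1" --pt "0 0 0 0 -1" --pt "0 0 0 0 -1" --pt "0 0 0 0 -1" --pt "0 0 0 0 -1"

```text
time: 2.25
position: [0.5479, -0.1069, 0.0536]
eef_rot: [[0.019, -0.002, 1.0], [-0.004, 1.0, 0.002], [-1.0, -0.004, 0.019]]
wrist_force: [-0.1, -0.4, -1.5]
finger_gap: 0.0189
```

Run:
```python
from h import *
for i in range(3):
    s=manip.sense(); print(s['time'],np.round(s['position'],4),np.round(s['qpos'],4),np.round(s['qvel'],4),np.round(s['effort'],1))
    im,d,c=grab('side')
cv2.imwrite('pics/a.png',cv2.resize(im[150:350,200:400],None,fx=3,fy=3))
```

```text
2.25 [ 0.5479 -0.1069  0.0536] [-1.9260e-01  9.2300e-02 -1.6180e-01  1.2974e+00 -3.0000e-04  1.3762e+00] [-0.0003  0.0006 -0.0016  0.0012  0.0009 -0.0008] [ -0.  -53.   47.1  -0.2  -0.    0. ]
2.3 [ 0.5479 -0.1069  0.0536] [-1.9250e-01  9.2400e-02 -1.6180e-01  1.2974e+00 -3.0000e-04  1.3762e+00] [ 0.0014 -0.0012  0.0005 -0.0014  0.0009 -0.0007] [  0.  -53.1  47.2  -0.2   0.   -0. ]
2.35 [ 0.5479 -0.1069  0.0536] [-1.9260e-01  9.2300e-02 -1.6180e-01  1.2974e+00 -3.0000e-04  1.3762e+00] [-0.0003 -0.0005  0.001  -0.0006 -0.0022  0.0009] [ -0.  -53.   47.1  -0.2  -0.    0. ]
```

View pics/a.png

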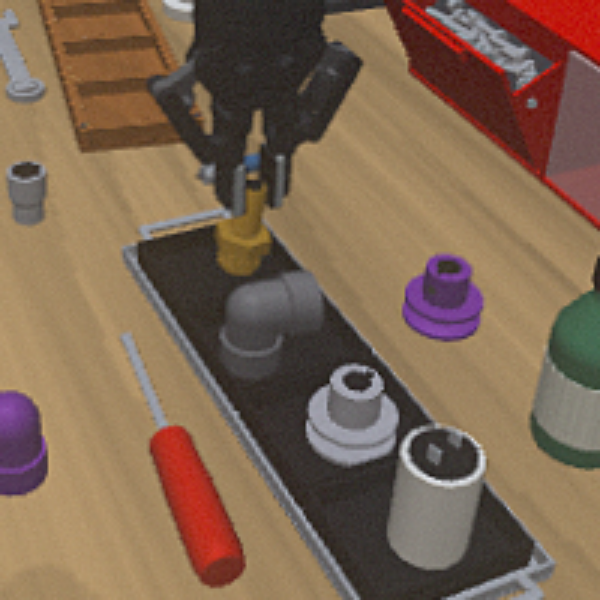

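The jaws hold the spigot's top, but the tool has drifted up about 6 mm and tilted slightly. I'll open up and study the drift.

Emit:
servo_tool --pt "0 0 0 0 0.4" --pt "0 0 0 0 0.4" --pt "0 0 0 0 0.4" --pt "0 0 0 0 0.4"

```text
time: 2.8
position: [0.5482, -0.1069, 0.054]
eef_rot: [[0.02, -0.002, 1.0], [-0.004, 1.0, 0.002], [-1.0, -0.004, 0.02]]
wrist_force: [-0.2, 0.5, -0.3]
finger_gap: 0.0597
```

Run:
```python
from h import *
s=manip.sense(); print(s['time'],np.round(s['position'],4),np.round(s['qpos'],4),np.round(s['eef_rot'],4).tolist())
```

```text
2.8 [ 0.5482 -0.1069  0.054 ] [-1.9250e-01  9.2100e-02 -1.6130e-01  1.2974e+00 -3.0000e-04  1.3763e+00] [[0.0196, -0.002, 0.9998], [-0.0041, 1.0, 0.0021], [-0.9998, -0.0041, 0.0196]]
```

Emit:
servo_tool --pt "-20 0 0 0 0.4" --pt "-20 0 0 0 0.4" --pt "-20 0 0 0 0.4" --pt "0 0 0 0 0.4"

```text
time: 3.2
position: [0.5465, -0.1066, 0.1153]
eef_rot: [[0.018, -0.002, 1.0], [-0.004, 1.0, 0.002], [-1.0, -0.004, 0.018]]
wrist_force: [0.2, 0.4, 0.1]
finger_gap: 0.0598
```

Run:
```python
from h import *
s=manip.sense(); print(s['time'],np.round(s['position'],4),np.round(s['qpos'],4),np.round(s['eef_rot'],4).tolist())
```

```text
3.2 [ 0.5465 -0.1066  0.1153] [-1.9250e-01  7.1200e-02 -6.4700e-02  1.4164e+00 -3.0000e-04  1.3763e+00] [[0.0182, -0.002, 0.9998], [-0.0038, 1.0, 0.0021], [-0.9998, -0.0038, 0.0182]]
```

```bash
cat > cl.py <<'E'
from h import *
def cloud(names=('side','scene')):
    P,C,S=[],[],[]
    for i,n in enumerate(names):
        im,d,c=grab(n); vv,uu=np.nonzero(d>0); p=pts(c,d,np.c_[uu,vv]); P.append(p);C.append(im[vv,uu]);S.append(np.full(len(p),i))
    return np.vstack(P),np.vstack(C),np.hstack(S)
def circ(P):
    A=np.c_[2*P,np.ones(len(P))]; x=np.linalg.lstsq(A,(P**2).sum(1),rcond=None)[0]; return np.round(x[:2],4),round(float(np.sqrt(x[2]+x[:2]@x[:2])),4),len(P)
def near(p,xy,r,z0,z1): return (np.hypot(p[:,0]-xy[0],p[:,1]-xy[1])<r)&(p[:,2]>z0)&(p[:,2]<z1)
E
python3 - <<'E'
from cl import *
p,c,s=cloud()
h=cv2.cvtColor(c[None],cv2.COLOR_BGR2HSV)[0]
b=(h[:,1]>120)&(h[:,0]>12)&(h[:,0]<32)
for z0,z1 in[(.024,.031),(.033,.044),(.044,.055),(.055,.064)]:
    for k in(0,1):
        m=b&(s==k)&near(p,(.539,-.1065),.025,z0,z1)
        if m.sum()>5: print(z0,k,circ(p[m,:2]),p[m,:2].mean(0).round(4))
E
```

```text
0.024 0 (array([ 0.5392, -0.1072]), 0.0145, 69) [ 0.5343 -0.1143]
0.024 1 (array([ 0.5411, -0.1068]), 0.0157, 48) [ 0.5491 -0.1103]
0.033 0 (array([ 0.5392, -0.1074]), 0.0086, 49) [ 0.5366 -0.1124]
0.033 1 (array([ 0.5444, -0.1093]), 0.0073, 36) [ 0.5471 -0.1097]
0.044 0 (array([ 0.5396, -0.1071]), 0.0083, 51) [ 0.5366 -0.112 ]
0.044 1 (array([ 0.5405, -0.1067]), 0.0091, 37) [ 0.5464 -0.1089]
0.055 0 (array([ 0.5393, -0.107 ]), 0.0082, 43) [ 0.5366 -0.1121]
0.055 1 (array([ 0.5434, -0.1081]), 0.0067, 26) [ 0.547  -0.1096]
```

Emit:
servo_tool --pt "15 0 -8 0 0.4" --pt "15 0 0 0 0.4" --pt "15 0 0 0 0.4" --pt "0 0 0 0 0.4"

```text
time: 3.7
position: [0.5359, -0.1062, 0.0612]
eef_rot: [[0.01, -0.002, 1.0], [-0.002, 1.0, 0.002], [-1.0, -0.002, 0.01]]
wrist_force: [-0.3, 0.0, -0.7]
finger_gap: 0.0599
```

Run:
```python
from h import *
s=manip.sense(); print(s['time'],np.round(s['position'],4),np.round(s['qpos'],4),np.round(s['qvel'],3),np.round(s['eef_rot'],4).tolist())
```

```text
3.7 [ 0.5359 -0.1062  0.0612] [-1.9550e-01  7.0300e-02 -1.7020e-01  1.3201e+00 -2.0000e-04  1.3733e+00] [ 0.    -0.01   0.016  0.011 -0.    -0.001] [[0.0099, -0.002, 0.9999], [-0.0022, 1.0, 0.002], [-0.9999, -0.0022, 0.0099]]
```

Emit:
servo_tool --pt "7 0 3 0 0.4" --pt "7 0 0 0 0.4" --pt "6 0 0 0 0.4" --pt "0 0 0 0 0.4" --pt "0 0 0 0 0.4"

```text
time: 4.2
position: [0.5392, -0.1061, 0.0393]
eef_rot: [[0.009, -0.002, 1.0], [-0.002, 1.0, 0.002], [-1.0, -0.002, 0.009]]
wrist_force: [0.8, 0.1, -0.1]
finger_gap: 0.0597
```

Emit:
servo_tool --pt "3 0 0 0 -1" --pt "0 0 0 0 -1" --pt "0 0 0 0 -1" --pt "0 0 0 0 -1" --pt "0 0 0 0 -1" --pt "0 0 0 0 -1" --pt "0 0 0 0 -1"

```text
time: 4.9
position: [0.5398, -0.1062, 0.0372]
eef_rot: [[0.01, -0.002, 1.0], [-0.002, 1.0, 0.002], [-1.0, -0.002, 0.01]]
wrist_force: [0.5, 0.4, -0.4]
finger_gap: 0.0189
```

Emit:
servo_tool --pt "-15 0 0 0 -1" --pt "-30 0 0 0 -1" --pt "-30 0 0 0 -1" --pt "-15 0 0 0 -1" --pt "0 20 3 0 -1" --pt "0 35 4 0 -1" --pt "0 35 4 0 -1" --pt "0 35 4 0 -1" --pt "0 35 4 0 -1" --pt "0 35 4 0 -1" --pt "0 35 4 0 -1" --pt "0 35 4 0 -1" --pt "0 35 4 0 -1" --pt "0 35 4 0 -1" --pt "0 35 4 0 -1" --pt "0 20 2 0 -1" --pt "0 10 0 0 -1" --pt "0 0 0 0 -1" --pt "0 0 0 0 -1"

```text
time: 6.8
position: [0.586, 0.3093, 0.1522]
eef_rot: [[0.026, 0.001, 1.0], [-0.0, 1.0, -0.001], [-1.0, -0.0, 0.026]]
wrist_force: [1.1, 0.1, -1.8]
finger_gap: 0.0186
```

Emit:
servo_tool --pt "0 11 0 0 -1" --pt "0 10 0 0 -1" --pt "15 0 -1 0 -1" --pt "20 0 -1 0 -1" --pt "20 0 -1 0 -1" --pt "15 0 0 0 -1" --pt "8 0 0 0 -1" --pt "0 0 0 0 -1" --pt "0 0 0 0 -1"

```text
time: 7.7
position: [0.5868, 0.3302, 0.0745]
eef_rot: [[0.029, 0.006, 1.0], [0.002, 1.0, -0.006], [-1.0, 0.002, 0.029]]
wrist_force: [-1.0, -0.0, -0.7]
finger_gap: 0.0189
```

Emit:
servo_tool --pt "8 0 -1 0 -1" --pt "8 0 -1 0 -1" --pt "7 0 0 0 -1" --pt "5 0 0 0 -1" --pt "3 0 0 0 -1" --pt "0 0 0 0 -1" --pt "0 0 0 0 -1"

```text
time: 8.4
position: [0.5865, 0.3307, 0.0428]
eef_rot: [[0.031, 0.006, 0.999], [0.003, 1.0, -0.007], [-1.0, 0.003, 0.031]]
wrist_force: [-0.9, -0.2, -1.3]
finger_gap: 0.019
```

Emit:
servo_tool --pt "3 0 0 0 -1" --pt "2 0 0 0 -1" --pt "0 0 0 0 -1" --pt "0 0 0 0 -1"

```text
time: 8.8
position: [0.587, 0.3309, 0.0381]
eef_rot: [[0.032, 0.006, 0.999], [0.003, 1.0, -0.007], [-0.999, 0.004, 0.032]]
wrist_force: [0.5, 0.3, -1.6]
finger_gap: 0.0187
```

Emit:
servo_tool --pt "1 0 0 0 -1" --pt "0 0 0 0 -1" --pt "0 0 0 0 0.2" --pt "0 0 0 0 0.2" --pt "0 0 0 0 0.2" --pt "0 0 0 0 0.2" --pt "0 0 0 0 0.2" --pt "-10 0 0 0 0.2" --pt "-30 0 0 0 0.2" --pt "-40 0 0 0 0.2" --pt "-20 0 0 0 0.2" --pt "0 0 0 0 0.2"

```text
time: 10.0
position: [0.5832, 0.3303, 0.143]
eef_rot: [[0.033, 0.006, 0.999], [0.004, 1.0, -0.007], [-0.999, 0.004, 0.033]]
wrist_force: [-0.3, -0.4, 0.3]
finger_gap: 0.0514
```

Run:
```python
from cl import *
s=manip.sense(); print(np.round(s['position'],4),np.round(s['qpos'],3),np.round(s['eef_rot'],3).tolist())
im,d,c=grab('side'); cv2.imwrite('pics/b.png',cv2.resize(im[100:300,180:380],None,fx=3,fy=3))
```

```text
[0.5832 0.3303 0.143 ] [ 0.521  0.334  0.293  1.5   -0.013  2.098] [[0.033, 0.006, 0.999], [0.004, 1.0, -0.007], [-0.999, 0.004, 0.033]]
```

View pics/b.png

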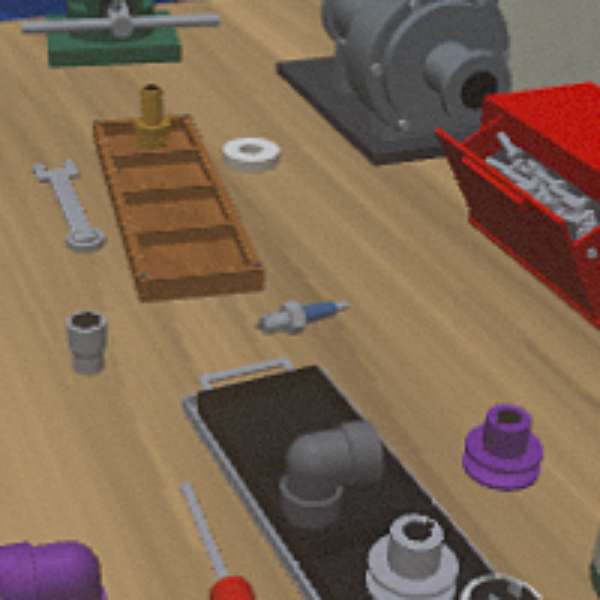

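The hose tail stands upright in the far-left bay. I'll take the capacitor next.

Emit:
servo_tool --pt "0 -20 -3 0 0.4" --pt "0 -36 -3 0 0.4" --pt "0 -36 -3 0 0.4" --pt "0 -36 -3 0 0.4" --pt "0 -36 -3 0 0.4" --pt "0 -36 -3 0 0.4" --pt "0 -36 -3 0 0.4" --pt "0 -36 -3 0 0.4" --pt "0 -36 -3 0 0.4" --pt "0 -36 -3 0 0.4" --pt "0 -36 -3 0 0.4" --pt "0 -36 -3 0 0.4" --pt "0 -36 -3 0 0.4" --pt "0 -36 -3 0 0.4" --pt "0 -36 -3 0 0.4" --pt "0 -36 -3 0 0.4" --pt "0 -36 -3 0 0.4" --pt "0 -36 0 0 0.4" --pt "0 -20 0 0 0.4" --pt "0 0 0 0 0.4"

```text
time: 12.05
position: [0.5143, -0.3455, 0.1084]
eef_rot: [[-0.0, 0.004, 1.0], [0.007, 1.0, -0.004], [-1.0, 0.007, -0.0]]
wrist_force: [-0.2, 1.1, 0.3]
finger_gap: 0.0598
```

Emit:
servo_tool --pt "0 4 12 0 0.4" --pt "0 0 10 0 0.4" --pt "0 0 0 0 0.4" --pt "12 0 0 0 0.4" --pt "15 0 0 0 0.4" --pt "15 0 0 0 0.4" --pt "10 0 0 0 0.4" --pt "5 0 0 0 0.4" --pt "0 0 0 0 0.4" --pt "0 0 0 0 0.4"

```text
time: 13.05
position: [0.5373, -0.3348, 0.0425]
eef_rot: [[-0.005, -0.001, 1.0], [0.01, 1.0, 0.001], [-1.0, 0.01, -0.005]]
wrist_force: [-0.9, 0.3, -0.2]
finger_gap: 0.0598
```

Emit:
servo_tool --pt "5 -4 0 0 0.4" --pt "4 -2 0 0 0.4" --pt "0 0 0 0 0.4" --pt "0 0 0 0 -1" --pt "0 0 0 0 -1" --pt "0 0 0 0 -1" --pt "0 0 0 0 -1" --pt "0 0 0 0 -1" --pt "0 0 0 0 -1"

```text
time: 13.95
position: [0.5381, -0.3421, 0.0347]
eef_rot: [[-0.002, -0.0, 1.0], [0.009, 1.0, 0.0], [-1.0, 0.009, -0.002]]
wrist_force: [-0.1, -0.7, -0.2]
finger_gap: 0.0387
```

Emit:
servo_tool --pt "-15 0 0 0 -1" --pt "-30 0 0 0 -1" --pt "-30 0 0 0 -1" --pt "-20 0 0 0 -1" --pt "0 20 0 0 -1" --pt "0 35 1 0 -1" --pt "0 35 1 0 -1" --pt "0 35 1 0 -1" --pt "0 35 1 0 -1" --pt "0 35 1 0 -1" --pt "0 35 1 0 -1" --pt "0 35 1 0 -1" --pt "0 35 1 0 -1" --pt "0 35 1 0 -1" --pt "0 35 0 0 -1" --pt "0 35 0 0 -1" --pt "0 25 0 0 -1" --pt "0 10 0 0 -1" --pt "0 0 0 0 -1" --pt "0 0 0 0 -1"

```text
time: 15.95
position: [0.5394, 0.1229, 0.1437]
eef_rot: [[-0.001, -0.003, 1.0], [0.01, 1.0, 0.003], [-1.0, 0.01, -0.001]]
wrist_force: [-0.7, -0.8, -0.9]
finger_gap: 0.0388
```

Emit:
servo_tool --pt "0 -8 4 0 -1" --pt "0 -8 3 0 -1" --pt "15 0 0 0 -1" --pt "20 0 0 0 -1" --pt "20 0 0 0 -1" --pt "15 0 0 0 -1" --pt "8 0 0 0 -1" --pt "0 0 0 0 -1" --pt "0 0 0 0 -1"

```text
time: 16.85
position: [0.5468, 0.0983, 0.0578]
eef_rot: [[-0.003, 0.007, 1.0], [0.009, 1.0, -0.007], [-1.0, 0.009, -0.003]]
wrist_force: [0.5, -0.1, 0.3]
finger_gap: 0.039
```

Emit:
servo_tool --pt "0 7 0 0 -1" --pt "6 1 0 0 -1" --pt "6 0 0 0 -1" --pt "5 0 0 0 -1" --pt "2 0 0 0 -1" --pt "0 0 0 0 -1" --pt "0 0 0 0 -1"

```text
time: 17.55
position: [0.548, 0.1077, 0.0393]
eef_rot: [[0.0, 0.007, 1.0], [0.009, 1.0, -0.007], [-1.0, 0.009, 0.0]]
wrist_force: [0.5, 0.2, -0.9]
finger_gap: 0.0386
```

Emit:
servo_tool --pt "2 0 0 0 -1" --pt "2 0 0 0 -1" --pt "0 0 0 0 -1" --pt "0 0 0 0 -1"

```text
time: 17.95
position: [0.5482, 0.1076, 0.0354]
eef_rot: [[0.001, 0.007, 1.0], [0.009, 1.0, -0.007], [-1.0, 0.009, 0.001]]
wrist_force: [-0.3, 0.8, -0.6]
finger_gap: 0.0389
```

Next, release, lift and travel toward the pulley at (0.536, -0.264).

Emit:
servo_tool --pt "1 0 0 0 0.4" --pt "0 0 0 0 0.4" --pt "0 0 0 0 0.4" --pt "0 0 0 0 0.4" --pt "-15 0 0 0 0.4" --pt "-35 0 0 0 0.4" --pt "-35 0 0 0 0.4" --pt "-10 0 0 0 0.4" --pt "0 -20 -1 0 0.4" --pt "0 -36 -1 0 0.4" --pt "0 -36 -1 0 0.4" --pt "0 -36 -1 0 0.4" --pt "0 -36 -1 0 0.4" --pt "0 -36 -1 0 0.4" --pt "0 -36 -1 0 0.4" --pt "0 -36 -1 0 0.4" --pt "0 -36 0 0 0.4" --pt "0 -25 0 0 0.4" --pt "0 -10 0 0 0.4" --pt "0 0 0 0 0.4"

```text
time: 19.95
position: [0.5379, -0.2488, 0.14]
eef_rot: [[0.009, 0.004, 1.0], [0.009, 1.0, -0.004], [-1.0, 0.009, 0.009]]
wrist_force: [-0.2, 0.5, 0.5]
finger_gap: 0.0598
```

Run:
```python
from cl import *
p,c,s=cloud()
m=near(p,(.546,.107),.03,.025,.06)&(c.min(1)>80)
for k in (0,1): print('cap',circ(p[m&(s==k),:2]))
m=near(p,(.585,.331),.02,.036,.063); print('hose',circ(p[m,:2]))
for k in (0,1): print('hub',circ(p[near(p,(.536,-.264),.02,.026,.042)&(s==k),:2]))
```

```text
cap (array([0.5476, 0.1066]), 0.0188, 226)
cap (array([0.5489, 0.1059]), 0.0184, 186)
hose (array([0.5883, 0.3312]), 0.0092, 139)
hub (array([ 0.5354, -0.2639]), 0.0136, 138)
hub (array([ 0.5361, -0.2642]), 0.0136, 75)
```

Emit:
servo_tool --pt "0 -8 -1 0 0.4" --pt "0 -7 -1 0 0.4" --pt "0 0 0 0 0.4" --pt "20 0 0 0 0.4" --pt "25 0 0 0 0.4" --pt "20 0 0 0 0.4" --pt "10 0 0 0 0.4" --pt "5 0 0 0 0.4" --pt "0 0 0 0 0.4" --pt "0 0 0 0 0.4"

```text
time: 21.05
position: [0.5388, -0.2585, 0.0604]
eef_rot: [[0.013, -0.003, 1.0], [0.009, 1.0, 0.003], [-1.0, 0.009, 0.013]]
wrist_force: [-0.0, -0.3, 0.2]
finger_gap: 0.0593
```

Emit:
servo_tool --pt "8 -5 -2 0 0.4" --pt "8 -1 -1 0 0.4" --pt "7 0 0 0 0.4" --pt "5 0 0 0 0.4" --pt "3 0 0 0 0.4" --pt "0 0 0 0 0.4" --pt "0 0 0 0 0.4"

```text
time: 21.75
position: [0.5368, -0.2654, 0.0284]
eef_rot: [[0.015, -0.003, 1.0], [0.007, 1.0, 0.003], [-1.0, 0.007, 0.015]]
wrist_force: [0.4, 0.0, 0.4]
finger_gap: 0.0596
```

Emit:
servo_tool --pt "3 0 -1 0 0.4" --pt "0 0 0 0 0.0" --pt "0 0 0 0 -1" --pt "0 0 0 0 -1" --pt "0 0 0 0 -1" --pt "0 0 0 0 -1" --pt "0 0 0 0 -1" --pt "0 0 0 0 -1"

```text
time: 22.55
position: [0.5362, -0.2655, 0.026]
eef_rot: [[0.016, -0.003, 1.0], [0.007, 1.0, 0.003], [-1.0, 0.007, 0.016]]
wrist_force: [0.2, -0.6, 0.2]
finger_gap: 0.0261
```

Emit:
servo_tool --pt "-15 0 0 0 -1" --pt "-30 0 0 0 -1" --pt "-35 0 0 0 -1" --pt "-30 0 0 0 -1" --pt "-5 20 2 0 -1" --pt "0 35 2 0 -1" --pt "0 35 2 0 -1" --pt "0 35 2 0 -1" --pt "0 35 2 0 -1" --pt "0 35 2 0 -1" --pt "0 35 2 0 -1" --pt "0 35 2 0 -1" --pt "0 35 2 0 -1" --pt "0 35 2 0 -1" --pt "0 35 2 0 -1" --pt "0 30 1 0 -1" --pt "0 20 0 0 -1" --pt "0 10 0 0 -1" --pt "0 0 0 0 -1" --pt "0 0 0 0 -1"

```text
time: 24.55
position: [0.5564, 0.1795, 0.1705]
eef_rot: [[0.032, -0.001, 1.0], [0.007, 1.0, 0.001], [-0.999, 0.007, 0.032]]
wrist_force: [0.4, -1.0, -0.9]
finger_gap: 0.0266
```

Emit:
servo_tool --pt "20 1 0 0 -1" --pt "25 1 0 0 -1" --pt "25 0 0 0 -1" --pt "20 0 0 0 -1" --pt "10 0 0 0 -1" --pt "5 0 0 0 -1" --pt "0 0 0 0 -1" --pt "0 0 0 0 -1"

```text
time: 25.35
position: [0.5621, 0.1743, 0.0664]
eef_rot: [[0.036, 0.008, 0.999], [0.007, 1.0, -0.008], [-0.999, 0.007, 0.036]]
wrist_force: [0.5, 0.8, -1.5]
finger_gap: 0.026
```

Emit:
servo_tool --pt "0 6 -3 0 -1" --pt "10 1 -1 0 -1" --pt "10 0 -1 0 -1" --pt "7 0 0 0 -1" --pt "4 0 0 0 -1" --pt "2 0 0 0 -1" --pt "0 0 0 0 -1" --pt "0 0 0 0 -1"

```text
time: 26.15
position: [0.5588, 0.1829, 0.0323]
eef_rot: [[0.039, 0.007, 0.999], [0.007, 1.0, -0.008], [-0.999, 0.008, 0.039]]
wrist_force: [-0.3, 0.1, -1.2]
finger_gap: 0.0266
```

Emit:
servo_tool --pt "3 0 0 0 -1" --pt "2 0 0 0 -1" --pt "0 0 0 0 -1" --pt "0 0 0 0 -1"

```text
time: 26.55
position: [0.5595, 0.1829, 0.0276]
eef_rot: [[0.04, 0.008, 0.999], [0.008, 1.0, -0.008], [-0.999, 0.008, 0.04]]
wrist_force: [0.1, 0.5, -1.3]
finger_gap: 0.0269
```

Emit:
servo_tool --pt "1 0 0 0 -1" --pt "0 0 0 0 0.2" --pt "0 0 0 0 0.2" --pt "0 0 0 0 0.2" --pt "0 0 0 0 0.2" --pt "-15 0 0 0 0.2" --pt "-35 0 0 0 0.2" --pt "-40 0 0 0 0.2" --pt "-25 -10 -1 -0.14 0.2" --pt "0 -25 -3 -0.14 0.2" --pt "0 -20 -20 -0.14 0.2" --pt "0 0 0 -0.14 0.2" --pt "0 0 0 -0.14 0.2" --pt "0 0 0 -0.14 0.2" --pt "0 0 0 -0.14 0.2" --pt "0 0 0 -0.14 0.2" --pt "0 0 0 -0.14 0.2" --pt "0 0 0 -0.14 0.2" --pt "0 0 0 0 0.2"

```text
time: 28.45
position: [0.5406, 0.1197, 0.1645]
eef_rot: [[0.056, -0.991, 0.121], [0.011, 0.122, 0.992], [-0.998, -0.054, 0.018]]
wrist_force: [0.3, -0.7, -0.8]
finger_gap: 0.0511
```

Run:
```python
from cl import *
s0=manip.sense(); print(np.round(s0['qpos'],3),np.round(s0['position'],4),np.round(s0['eef_rot'],3).tolist())
p,c,s=cloud()
for k in (0,1,2): print('pulley hub',circ(p[near(p,(.559,.183),.02,.026,.042)&((s==k)|(k==2)),:2]))
m=(abs(p[:,1]+.192)<.036)&(p[:,0]>.485)&(p[:,0]<.565)&(p[:,2]>.047)&(p[:,2]<.065)
e=p[m]
for x in np.arange(.495,.555,.008):
    a=e[(e[:,0]>=x)&(e[:,0]<x+.008)]
    if len(a)>4: t=a[a[:,2]>np.percentile(a[:,2],60)]; print(round(x+.004,3),len(a),'y',np.round([a[:,1].min(),a[:,1].max(),t[:,1].mean()],4),'zmax',np.round(np.percentile(a[:,2],95),4))
m=(abs(p[:,1]+.192)<.034)&(p[:,0]>.485)&(p[:,0]<.565)&(p[:,2]>.011)&(p[:,2]<.023)&(c.min(1)>60)&(c.max(1)-c.min(1)<30)
for k in (0,1,2): print('standing collar',circ(p[m&((s==k)|(k==2)),:2]) if (m&((s==k)|(k==2))).sum()>3 else 0)
```

```text
[ 2.190e-01  2.200e-02 -2.200e-02  1.469e+00 -1.000e-03  3.410e-01] [0.5406 0.1197 0.1645] [[0.056, -0.991, 0.121], [0.011, 0.122, 0.992], [-0.998, -0.054, 0.018]]
pulley hub (array([0.561 , 0.1852]), 0.015, 27)
pulley hub (array([0.5607, 0.1829]), 0.0125, 56)
pulley hub (array([0.5599, 0.1841]), 0.0137, 83)
0.499 38 y [-0.2004 -0.181  -0.1899] zmax 0.0546
0.507 71 y [-0.2036 -0.1778 -0.1899] zmax 0.0569
0.515 85 y [-0.2039 -0.1748 -0.1896] zmax 0.057
0.523 88 y [-0.2061 -0.1769 -0.1914] zmax 0.0575
0.531 94 y [-0.2077 -0.1787 -0.1924] zmax 0.0597
0.539 99 y [-0.2088 -0.1748 -0.1924] zmax 0.0604
0.547 83 y [-0.2087 -0.1775 -0.1928] zmax 0.0594
standing collar (array([ 0.5101, -0.1885]), 0.0169, 84)
standing collar (array([ 0.5069, -0.1808]), 0.0258, 14)
standing collar (array([ 0.5096, -0.1891]), 0.0167, 98)
```

Emit:
servo_tool --pt "0 -1 -20 0 0.2" --pt "0 -1 -35 0 0.2" --pt "0 -1 -35 0 0.2" --pt "0 -2 -35 0 0.2" --pt "0 -2 -35 0 0.2" --pt "0 -2 -35 0 0.2" --pt "0 -2 -35 0 0.2" --pt "0 -2 -35 0 0.2" --pt "0 0 -25 0 0.2" --pt "0 0 -10 0 0.2" --pt "0 0 0 0 0.2" --pt "0 0 0 0 0.2"

```text
time: 29.75
position: [0.5088, -0.1888, 0.1627]
eef_rot: [[0.06, -0.984, 0.17], [0.011, 0.171, 0.985], [-0.998, -0.057, 0.021]]
wrist_force: [0.3, 0.5, 0.8]
finger_gap: 0.0513
```

Run:
```python
from cl import *
im,d,c=grab('wrist','w.png')
s0=manip.sense(); print(np.round(s0['qpos'],3),np.round(s0['position'],4),np.round(s0['eef_rot'],3).tolist())
```

```text
[-3.720e-01  1.000e-03 -4.700e-02  1.471e+00  3.200e-02 -2.000e-01] [ 0.5089 -0.1885  0.1628] [[0.06, -0.984, 0.17], [0.011, 0.171, 0.985], [-0.998, -0.057, 0.021]]
```

View pics/w.png

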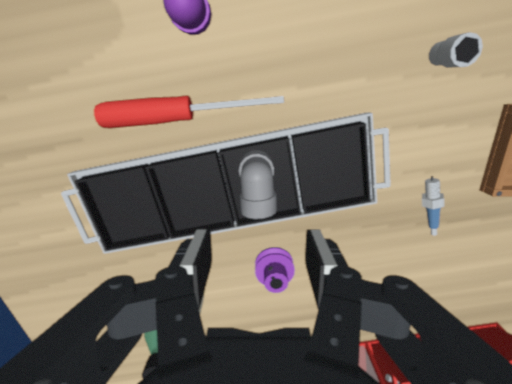

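Emit:
servo_tool --pt "0 0 0 -0.08 0.2" --pt "20 0 0 0 0.2" --pt "25 0 -1 0 0.2" --pt "25 0 -1 0 0.2" --pt "12 0 0 0 0.2" --pt "5 0 0 0 0.2" --pt "0 0 0 0 0.2" --pt "0 0 0 0 0.2"

```text
time: 30.6
position: [0.5173, -0.1818, 0.0765]
eef_rot: [[0.064, -0.995, 0.081], [0.011, 0.082, 0.997], [-0.998, -0.063, 0.017]]
wrist_force: [0.6, -0.2, 0.1]
finger_gap: 0.0513
```

Emit:
servo_tool --pt "0 1 -5 0 0.2" --pt "0 1 -2 0 0.2" --pt "10 0 0 0 0.2" --pt "10 1 0 0 0.2" --pt "8 0 0 0 0.2" --pt "6 0 0 0 0.2" --pt "3 0 0 0 0.2" --pt "0 0 0 0 0.2" --pt "0 0 0 0 0.2"

```text
time: 31.5
position: [0.5168, -0.1892, 0.0378]
eef_rot: [[0.066, -0.994, 0.082], [0.011, 0.083, 0.997], [-0.998, -0.065, 0.016]]
wrist_force: [-0.6, 0.9, -0.5]
finger_gap: 0.051
```

Emit:
servo_tool --pt "4 0 0 0 0.2" --pt "4 0 0 0 0.2" --pt "0 0 0 0 0.2" --pt "0 0 0 0 -1" --pt "0 0 0 0 -1" --pt "0 0 0 0 -1" --pt "0 0 0 0 -1" --pt "0 0 0 0 -1" --pt "0 0 0 0 -1" --grip_force 50

```text
time: 32.4
position: [0.5181, -0.1893, 0.0304]
eef_rot: [[0.068, -0.994, 0.082], [0.01, 0.082, 0.997], [-0.998, -0.067, 0.015]]
wrist_force: [0.5, -0.0, -0.7]
finger_gap: 0.0295
```

Emit:
servo_tool --pt "-15 0 0 0 -1" --pt "-30 0 0 0 -1" --pt "-35 0 0 0 -1" --pt "-30 0 0 0 -1" --pt "-5 -1 20 0 -1" --pt "0 -2 35 0 -1" --pt "0 -2 35 0 -1" --pt "0 -2 35 0 -1" --pt "0 -2 35 0 -1" --pt "0 -2 35 0 -1" --pt "0 -2 35 0 -1" --pt "0 -2 35 0 -1" --pt "0 -2 35 0 -1" --pt "0 -2 35 0 -1" --pt "0 -2 35 0 -1" --pt "0 -1 30 0 -1" --pt "0 -1 20 0 -1" --pt "0 0 10 0 -1" --pt "0 0 0 0 -1" --pt "0 0 0 0 -1"

```text
time: 34.4
position: [0.5696, 0.2519, 0.1819]
eef_rot: [[0.085, -0.993, 0.084], [0.011, 0.085, 0.996], [-0.996, -0.084, 0.018]]
wrist_force: [-1.0, -0.4, -0.6]
finger_gap: 0.0296
```

Emit:
servo_tool --pt "20 2 1 0 -1" --pt "25 2 1 0 -1" --pt "25 2 0 0 -1" --pt "20 2 0 0 -1" --pt "10 1 0 0 -1" --pt "5 0 0 0 -1" --pt "0 0 0 0 -1" --pt "0 0 0 0 -1"

```text
time: 35.2
position: [0.5717, 0.248, 0.0783]
eef_rot: [[0.091, -0.992, 0.093], [0.011, 0.094, 0.996], [-0.996, -0.089, 0.02]]
wrist_force: [0.4, -0.8, -0.4]
finger_gap: 0.0294
```

Emit:
servo_tool --pt "0 2 5 0 -1" --pt "10 2 2 0 -1" --pt "12 1 0 0 -1" --pt "8 1 0 0 -1" --pt "5 0 0 0 -1" --pt "3 0 0 0 -1" --pt "0 0 0 0 -1" --pt "0 0 0 0 -1"

```text
time: 36.0
position: [0.5703, 0.2572, 0.0383]
eef_rot: [[0.093, -0.991, 0.092], [0.012, 0.093, 0.996], [-0.996, -0.091, 0.021]]
wrist_force: [-0.6, 0.2, -1.3]
finger_gap: 0.0298
```

Emit:
servo_tool --pt "3 0 0 0 -1" --pt "3 0 0 0 -1" --pt "1 0 0 0 -1" --pt "0 0 0 0 -1" --pt "0 0 0 0 -1"

```text
time: 36.5
position: [0.5716, 0.2575, 0.0317]
eef_rot: [[0.094, -0.991, 0.092], [0.013, 0.094, 0.996], [-0.995, -0.093, 0.021]]
wrist_force: [0.2, -0.2, -1.0]
finger_gap: 0.0295
```

Emit:
servo_tool --pt "1 0 0 0 -1" --pt "0 0 0 0 0.15" --pt "0 0 0 0 0.15" --pt "0 0 0 0 0.15" --pt "0 0 0 0 0.15" --pt "-10 0 0 0 0.15" --pt "-20 0 0 0 0.15" --pt "-35 0 0 0 0.15" --pt "-40 0 0 0 0.15" --pt "-20 0 -30 0 0.15" --pt "0 5 -45 0 0.15" --pt "0 15 -45 0 0.15" --pt "0 15 -45 0 0.15" --pt "0 5 -45 0 0.15" --pt "0 0 -20 0 0.15" --pt "0 0 0 0 0.15" --pt "0 0 0 0 0.15"

```text
time: 38.2
position: [0.4966, 0.024, 0.1614]
eef_rot: [[0.105, -0.99, 0.09], [0.014, 0.092, 0.996], [-0.994, -0.104, 0.023]]
wrist_force: [0.2, 0.3, -0.0]
finger_gap: 0.0492
```

```bash
python3 - <<'E'
from cl import *
im,d,c=grab('side'); cv2.imwrite('pics/f.png',cv2.resize(im[90:370,150:430],(800,600)))
np.savez('/tmp/side',im=im,d=d); im,d,c=grab('scene'); np.savez('/tmp/scene',im=im,d=d)
E
python3 top.py; cp pics/top.png pics/top2.png
```

```text
scene table z 0.00044750937887461095
side table z 4.999872448702147e-06
rack 1064 ((566.0629272460938, 219.88272094726562), (316.1597595214844, 100.6152572631836), 80.71489715576172)
dishes 870 ((531.4933471679688, -223.257080078125), (89.94876861572266, 296.8096008300781), 1.3482234477996826)
rack 715 ((565.717529296875, 218.67416381835938), (314.8427429199219, 96.85313415527344), 80.5605697631836)
dishes 2370 ((557.60595703125, -223.61465454101562), (145.59332275390625, 303.1258850097656), 1.1807316541671753)
```

View pics/f.png

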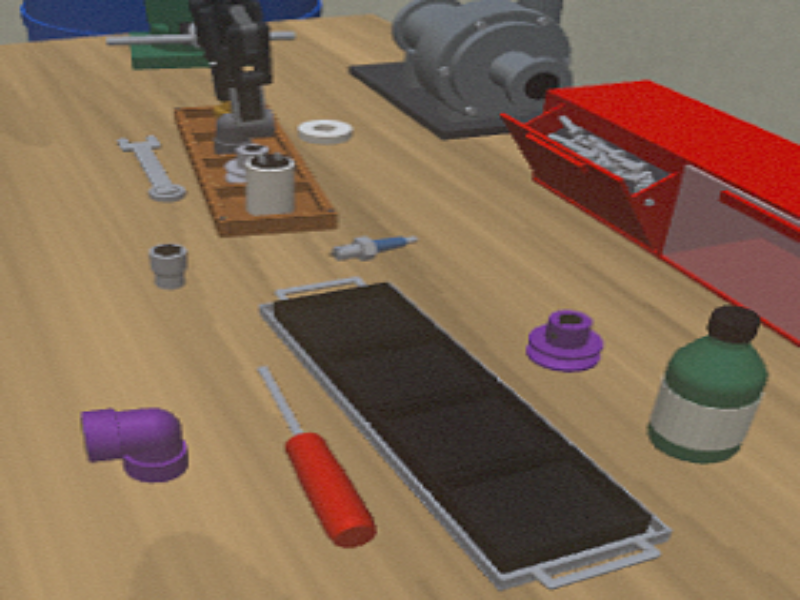

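View pics/top2.png

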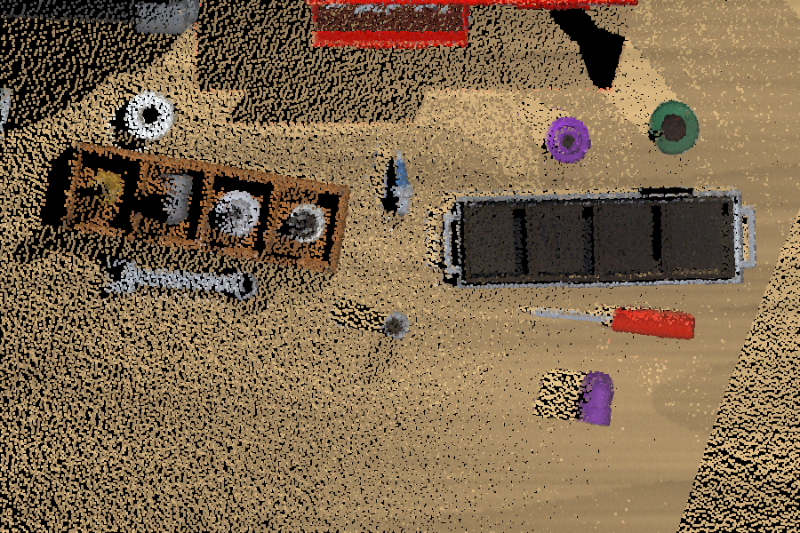

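Run:
```python
from cl import *
f=np.load('/tmp/P.npz'); p,s,c=f['p'],f['s'],f['c']
for n,xy,r,z in [('hose',(.588,.331),.012,.08),('elbow',(.573,.2565),.03,.08),('pulley',(.56,.184),.016,.06),('cap',(.548,.107),.022,.09)]:
    m=near(p,xy,r,.03,z); print(n,m.sum(),'z95/max',np.percentile(p[m,2],[95,100]).round(4),p[m,:2].min(0).round(3),p[m,:2].max(0).round(3))
m=near(p,(.573,.2565),.04,.046,.065); e=p[m]
for x in np.arange(.545,.615,.008):
    a=e[(e[:,0]>=x)&(e[:,0]<x+.008)]
    if len(a)>3: print(round(x+.004,3),len(a),a[:,1].min().round(4),a[:,1].max().round(4),np.percentile(a[:,2],95).round(4))
s=manip.sense();print(s['position'],s['time'])
```

```text
hose 140 z95/max [0.0677 0.07  ] [0.578 0.32 ] [0.6   0.342]
elbow 345 z95/max [0.0591 0.0611] [0.55  0.235] [0.603 0.267]
pulley 168 z95/max [0.0458 0.0464] [0.545 0.169] [0.574 0.198]
cap 616 z95/max [0.0664 0.0729] [0.528 0.085] [0.569 0.127]
0.557 25 0.2432 0.2601 0.0565
0.565 34 0.2398 0.2658 0.0579
0.573 18 0.2428 0.2673 0.0585
0.581 21 0.2375 0.2613 0.0586
0.589 28 0.2352 0.264 0.0604
0.597 50 0.2357 0.2632 0.0608
0.605 26 0.2408 0.2673 0.0594
[0.49680201 0.02475898 0.16104306] 38.3
```

All four heights match parts standing on the 6 mm floor (66, 60, 44 and 64–73 mm), so I'm handing in.

```bash
python3 -c "
from workcell import manip
print(manip.close_job())"
```

```text
the job is handed in; nothing more can be done
None
```

All four parts are in the timber rack, one to a bay, in tray order from the left: hose tail, elbow, pulley, capacitor. I handed the job in at about 38 s of the 101 s allowed.

- **Checks that agreed:** The last top view and side view show one part in each bay. The measured tops were about 68 mm (hose tail), 59–61 mm (elbow), 46 mm (pulley) and 66–73 mm (capacitor). Those are within about 2 mm of parts standing upright on the 6 mm floor. In the top view the tray is empty, and the spark plug, socket, oil bottle and purple look-alikes sit where they did at the start.
- **What went wrong on the way:** The first grasp of the hose tail drifted about 6 mm high, so I opened, checked it was undisturbed and gripped it again. The tool also picked up a tilt of up to about 0.1 rad over the moves. Each part was set down within about 0.03 rad of the angle at which it was gripped.
- **What I could not confirm:** In the last side picture the gripper hides the hose tail and part of the elbow. Those two rest on the measured heights and top view there, though the hose tail was seen standing in its bay just after I placed it. The wrist force read about 2 N or less at the end of every move; peaks within a move are not reported.

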